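# Hang the tube basket on the dryer lift and hold it lowered

### The arm

A 6-joint arm with a two-finger parallel gripper is mounted at the origin on the work surface. World frame = base frame: x ahead of the robot, y to its left, z up, the work surface at z = 0. Lengths are in m, angles in rad, forces in N, time in s.
With the tool pointing down it reaches from about 0.275 to 0.825 m from the base axis. Payload 5.2 kg.
Tool frame: the origin (TCP) lies at the very end of the fingers, on their centre line; the grasp point (between the pads) lies 19 mm behind it; z points along the fingers, x is the direction in which the jaws open and shut, and the axes are right-handed (so a half turn about z gives the same grasp; the last joint's range is limited). The gripper opens to 93 mm and grips with 3 to 60 N. Pads are 15 mm wide; open, the fingers measure 128 mm over their backs; the gripper's body (75 mm by 188 mm) begins 65 mm behind the grasp point.
Start: joints at [0.912, 0.259, 1.535, -0, 1.348, -0.203], TCP at [0.242, 0.494, 0.219] pointing down, gripper open.
Joint ranges: [-3.14, 3.14], [-0.91, 2.08], [0.19, 2.58], [-1.22, 4.36], [0.22, 2.71], [-3.12, 3.12]. Speed limits (rad/s): [2.57, 2.57, 3.14, 3.14, 3.14, 3.14].

### API

Orientations are given as a unit quaternion [w, x, y, z].
In Python, from bench import * gives the robot as it stands.
- The arm moves only by the shell command python3 -m creep 'ROWS'. ROWS is JSON, one flat list of numbers, 7 for each row, row after row: the shift along the world's x, y, z in units of 25 mm (1.0 is 25 mm), then the turn, a rotation vector about the world's x, y, z in degrees, then the closure, from 0 (fully open) to 1 (shut). A call has exactly 10 rows; each row is the pose to reach, as a shift and turn from the pose commanded when the call began; what a row does not reach only later rows make up. A row lasts 1/12 s, in which the tool goes at most 41.7 mm and 7.16 degrees, less where a joint would pass 70% of its speed; a pose out of reach is approached as far as the arm can. A call with a gripper value outside its range is refused whole. The fingers move at their own pace and stop on an object; the grip force is fixed at half the most. Time passes only in rows, so rows that repeat a pose let the fingers close, or fill a call up. It gives the time, the measured TCP pose, the force and the opening at its end, in the units of the state.
- get_obs(): the state, without advancing time (a new reading comes with each control period).
- grab_frame(name): name is "scene" or "top" or "wrist"; returns (picture, depth): 480x640x3 uint8, blue, green, red; 480x640 float32, m along the optical axis (not along the pixel's ray), 0 where there is no reading.
- calibration(name): a dict with "intrinsics" (3x3 intrinsics, pixels), "camera_from_world" (4x4, takes a point from world to camera coordinates). Camera axes: x right, y up, looking along -z (the intrinsics and any distortion apply to the point x, -y, -z); pixel columns grow to the right and rows downward; lengths in m; the calibration is good to about 2 mm. A picture is of the moment at which its call begins: read the wrist's pose just before it. calibration takes no time and is no camera call; for the wrist camera it gives the pose at the moment of the call.
- close_job(): hands the job in, once; it reports no verdict.
The state is a dict: "time": time; "joint_positions": joint angles; "qd": joint speeds; "tau": joint torques, N m; "tool_pos": TCP position; "tcp_rot": TCP orientation; "wrist_force": force on the tool from outside, world axes, zero at the start; "ft_torque": the same for the moment, N m; "finger_gap": finger opening in m.
Only numpy, scipy, OpenCV 4.12 (cv2) and the standard library are available. Lean on these libraries where they do the work, as an engineer would, in place of code of your own. Each camera call takes 0.05 s, during which the arm holds its last target.

### The job

Pick up the basket of sample tubes by its upright grip tab and, keeping it upright, hang it on the drying station's hook by the middle of its handle bar, and let go of it. Then flip the lever's safety catch over to its side, and only then pull the lever towards the robot all the way to its stop, which lowers the basket into the drying well. The lever springs back, so finish while still holding it fully pulled, with the basket hanging quietly on the hook; leave the bottle, tip box and beaker where they stand.

Things in the scene. Friction and masses are not known exactly. Their poses are not given: they have to be found in the camera images.
- station: Fixed drying station, base 210 x 440 mm. Origin on the bench; front (-x) faces the robot, y to the robot's left. Steel well at x +30, y +120 mm: inside 110 x 150, rim 90, floor 18 mm above bench; hook above it, column 22 x 30 x 268 high behind at x +117. White console 110 x 110, top 60 mm, at x +20, y -120, with lever and catch; a cover 62 mm high joins them at x +116.
- basket: Loose steel basket of six short capped tubes, 0.3 kg +-25 percent. Origin at the centre of its underside, z up. Tray 70 (x) x 112 (y) x 42 mm high, caps up to 57 mm. Handle: round bar 8 mm thick along basket y, 106 mm long, centre line 125 mm above the underside, on uprights at y +-53 mm; a grip tab stands on its middle. May hang either way round (half turn).
- basket_tab (a point): Centre of the basket's grip tab, 150 mm above the basket's underside: a flat grey upright tab 10 mm thick (basket x), 30 mm wide (basket y), from 126 to 172 mm above the underside. Axes as the basket's.
- basket_bar (a point): Middle of the basket's handle bar, on its centre line, 25 mm below basket_tab. Axes as the basket's.
- hook_seat (a point): Where the bar's centre line lies when hung: 240 mm above the bench, lift up. Axes as the station's. The hook is an upward-open steel trough 24 mm wide in station y, for a bar lying along station y; its sloping sides rise 12 mm above this point (mouth about 28 mm across in x) and guide the bar. Its arm, 8 to 18 mm below this point, runs back (+x) to the column; front and top are open.
- lift_hook (a joint): How far the hook has been lowered, m: 0 up, 0.07 fully down. It is driven by the lever only (78 mm per rad of lever).
- catch (a joint): Safety catch angle, rad: 0 upright in front of the lever (starts at 0 to 0.08), 1.5 fully flipped to the station's -y side (right as the robot sees it). Upright, it blocks the lever; counts as flipped past 0.8. Hinge along station x, 66 mm above the bench, 22 mm to the -y side of the lever's middle; it stays where it is left and takes about 1 N at the stub.
- catch_stub (a point): The catch is a steel plate 26 mm wide, 8 mm thick, its top 63 mm above its hinge; a round stub 14 mm thick, 30 mm long sticks out of it towards the station's front (-x). This point is on the stub's centre line, 20 mm out from the plate's face; when upright, 53 mm above the hinge (119 mm above the bench) and 22 mm to its +y side. Axes turn with the catch.
- lever (a joint): Lever angle, rad: 0 at rest, leaning 0.3 rad away from the robot; grows as it is pulled towards the station's front (-x); stop at 0.9 (0.6 rad past vertical towards the robot). A spring returns it; holding it at the stop takes about 5 to 10 N.
- lever_bar (a point): Centre of the lever's T-grip, a black round bar 22 mm thick and 80 mm long along station y, centred on the lever's upper end, 150 mm from the lever's pivot. This point is about 193 mm above the bench at rest and 174 mm at the stop.
- lever_pivot (a point): On the lever's pivot axis (along station y), 50 mm above the bench, in the lever's middle plane, at station x +20, y -120.
- reagent_bottle: Bystander: amber bottle, 60 mm across, 130 mm high. Origin under its centre.
- tip_box: Bystander: blue box 120 x 85 x 60 mm. Origin under its centre.
- beaker: Bystander: white beaker 70 mm across, 90 mm high. Origin under its centre.
There are look-alikes about, which are no part of the job. Several things have the shape of the basket; the one meant has the colours described above.

How it is judged:
On the way, in this order (a step that is already met when the one before it is completed fails the run):
1. the basket hangs on the hook by the middle of its bar, let go (horizontal distance between basket_bar and hook_seat below 0.022 m and z of basket_bar in the frame of hook_seat between -0.008 and 0.008 m and contact force between basket and the arm below 0.05 N and contact force between basket and the fingers below 0.05 N), for 0.2 s.
2. the safety catch is flipped aside (value of joint catch above 0.8 rad), for 0.2 s.
3. the lever is pulled to its stop (value of joint lever above 0.8 rad), for 0.2 s.
At the end, for the whole second after the job is handed in: Fingers hold the T-grip (over 1.5 N), lever past 0.8 rad of 0.9, catch flipped past 0.8 rad, lift lowered over 60 mm; basket's bar in the hook (bar's middle within 22 mm sideways, 8 mm in height), tilted under 0.3 rad, slower than 0.08 m/s, untouched by the robot (all of step 1 and value of joint each of lever, catch above 0.8 rad and value of joint lift_hook above 0.06 m and contact force between the fingers and lever above 1.5 N and angle between basket's own z axis and vertical below 0.3 rad and linear speed of basket below 0.08 m/s); the arm keeps its last pose, push and grip.
It fails at once if the lever is forced while the catch guards it (value of joint lever above 0.45 rad and value of joint catch below 0.4 rad).
It fails at once if the basket is tipped (angle between basket's own z axis and vertical above 0.7 rad).
It fails at once if a bystander is disturbed (distance of any of reagent_bottle, tip_box, beaker from where it was at the start of the episode above 0.03 m).
It also fails if it takes over 72 s, if anything falls off the work surface, if the arm or the gripper's body presses on something with over 40 N, if the wrist force passes 120 N, or if a joint passes its speed limit or range.

## Working session

There is one attempt and no reset: what is moved stays moved. The work goes in short steps, Python scripts to look and compute and a shell command to move; the robot and the scene stay as the last step left them, time stands still between calls to the robot, and variables do not carry over. Pictures are saved under pics/ and viewed, and the job is handed in when it is done.

```bash
ls; mkdir -p pics; cat > h.py <<'E'
import numpy as np, cv2
from bench import *
def save(name, fn):
    im,d=grab_frame(name); cv2.imwrite('pics/'+fn+'.png',im); np.savez('pics/'+fn+'.npz',im=im,d=d,K=calibration(name)['intrinsics'],T=calibration(name)['camera_from_world']); return im,d
def load(fn):
    z=np.load('pics/'+fn+'.npz'); return z['im'],z['d'],z['K'],z['T']
def pts(fn,us,vs):
    im,d,K,T=load(fn); us=np.asarray(us);vs=np.asarray(vs)
    z=d[vs,us]; x=(us-K[0,2])/K[0,0]*z; y=(vs-K[1,2])/K[1,1]*z
    P=np.stack([x,-y,-z,np.ones_like(z)],-1)
    return (P@np.linalg.inv(T).T)[...,:3]
def cloud(fn):
    v,u=np.mgrid[0:480,0:640]; return pts(fn,u,v)
E
python3 - <<'E'
from h import *
print(get_obs())
for n in('scene','top','wrist'):
    save(n,n+'0'); print(n,calibration(n))
E
```

```text
pics
{'time': 0.0, 'joint_positions': array([ 9.12175034e-01,  2.59341041e-01,  1.53611029e+00, -6.08442444e-06,
        1.34802355e+00, -2.02799174e-01]), 'qd': array([ 0.00062942,  0.00039022, -0.00256679, -0.00036717, -0.00024747,
        0.00038444]), 'tau': array([ 1.22006873e-03, -4.37309968e+01, -2.84005523e+01,  7.20875035e-02,
        4.12976684e-02, -1.90240021e-04]), 'tool_pos': array([0.24173315, 0.49339203, 0.21780787]), 'tcp_rot': array([ 3.29627014e-04,  8.48586517e-01,  5.29055798e-01, -8.81499990e-04]), 'wrist_force': array([ 0.25725275,  0.36608254, -0.53276529]), 'ft_torque': array([-0.05004925, -0.00658162,  0.06207521]), 'finger_gap': 0.09317404346777056}
scene {'intrinsics': array([[592.5921284 ,   0.        , 326.81124428],
       [  0.        , 592.5921284 , 230.77499184],
       [  0.        ,   0.        ,   1.        ]]), 'camera_from_world': array([[-0.74112275,  0.67136517,  0.00242313,  0.38043523],
       [-0.40535208, -0.45034112,  0.79553917,  0.1140193 ],
       [ 0.53518853,  0.58860996,  0.60589731, -1.84256194],
       [ 0.        ,  0.        ,  
[... 307 characters left out ...]
.02613102,  0.08015188, -0.53756055],
       [-0.07964759, -0.01980103,  0.9966264 , -1.3281596 ],
       [ 0.        ,  0.        ,  0.        ,  1.        ]])}
wrist {'intrinsics': array([[408.81601358,   0.        , 316.9026366 ],
       [  0.        , 408.81601358, 238.65589967],
       [  0.        ,   0.        ,   1.        ]]), 'camera_from_world': array([[ 4.40576279e-01,  8.97715084e-01,  4.13047268e-04,
        -5.50644032e-01],
       [-8.64963659e-01,  4.24625750e-01, -2.67452503e-01,
         3.07920802e-02],
       [-2.40271537e-01,  1.17475958e-01,  9.63570956e-01,
        -3.88791846e-01],
       [ 0.00000000e+00,  0.00000000e+00,  0.00000000e+00,
         1.00000000e+00]])}
```

View pics/scene0.png

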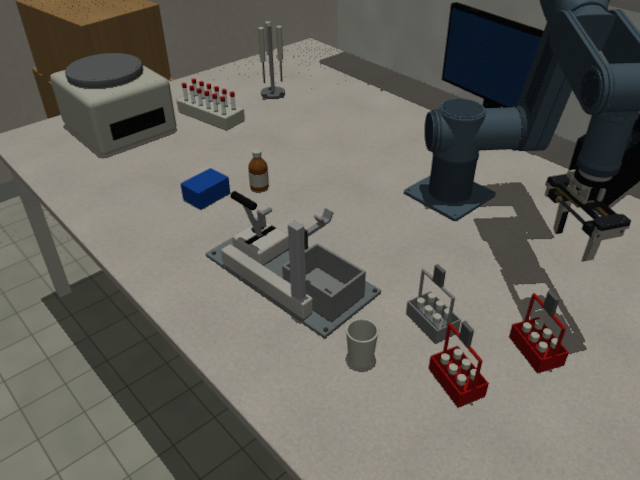

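View pics/top0.png

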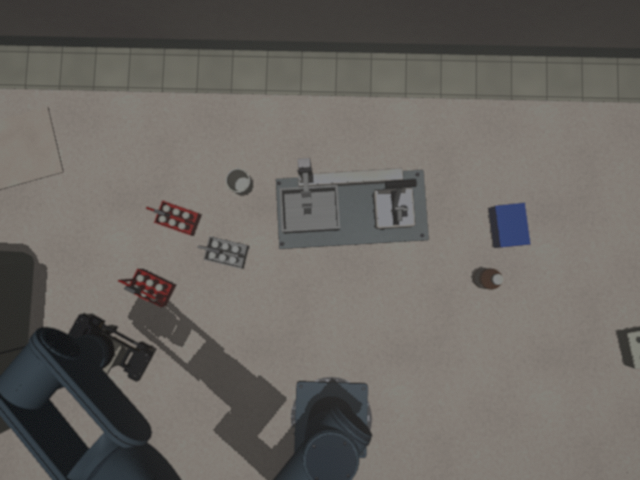

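View pics/wrist0.png

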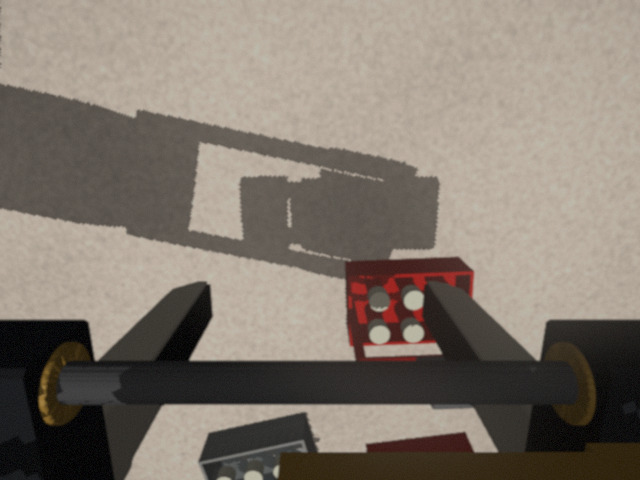

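The scene shows three baskets:
- grey steel: scene (432,305), top (227,252)
- red: scene (458,365), top (177,217)
- red: scene (539,333), top (150,287)

The description says steel, so I choose the grey one. I'll check that with a crop and measure it.

```bash
python3 - <<'E'
from h import *
im,d,K,T=load('scene0'); a=cv2.resize(im[255:345,395:485],(450,450),interpolation=cv2.INTER_CUBIC)
b=cv2.resize(im[170:340,200:390],(570,510),interpolation=cv2.INTER_CUBIC)
o=np.zeros((510,800,3),np.uint8); o[:,:570]=b; o[:230,570:800]=cv2.resize(a,(230,230)); 
t=load('top0')[0]; o[240:470,570:800]=cv2.resize(t[225:275,195:255],(230,230),interpolation=cv2.INTER_CUBIC)
cv2.imwrite('pics/crop0.png',o)
t=load('top0')[0]; cv2.imwrite('pics/crop1.png',cv2.resize(t[145:260,265:440],(788,518),interpolation=cv2.INTER_CUBIC))
C=cloud('scene0'); X=C[...,0];Y=C[...,1];Z=C[...,2]
print(np.c_[[C[v,u] for u,v in [(432,320),(439,276),(297,240),(325,215),(245,200),(262,215),(264,225)]]].round(3))
Ct=cloud('top0')
print(np.c_[[Ct[v,u] for u,v in [(227,252),(200,247),(305,165),(308,210),(402,184),(352,178),(350,230)]]].round(3))
E
```

```text
[[ 0.494  0.336  0.042]
 [ 0.473  0.323  0.155]
 [ 0.69   0.099  0.239]
 [ 0.584  0.071  0.24 ]
 [ 0.652 -0.147  0.201]
 [ 0.596 -0.16   0.122]
 [ 0.596 -0.155  0.091]]
[[ 0.465  0.292  0.129]
 [ 0.476  0.367  0.126]
 [ 0.675  0.081  0.27 ]
 [ 0.597  0.085  0.021]
 [ 0.647 -0.162  0.203]
 [ 0.687 -0.04   0.062]
 [ 0.542 -0.04   0.016]]
```

View pics/crop0.png

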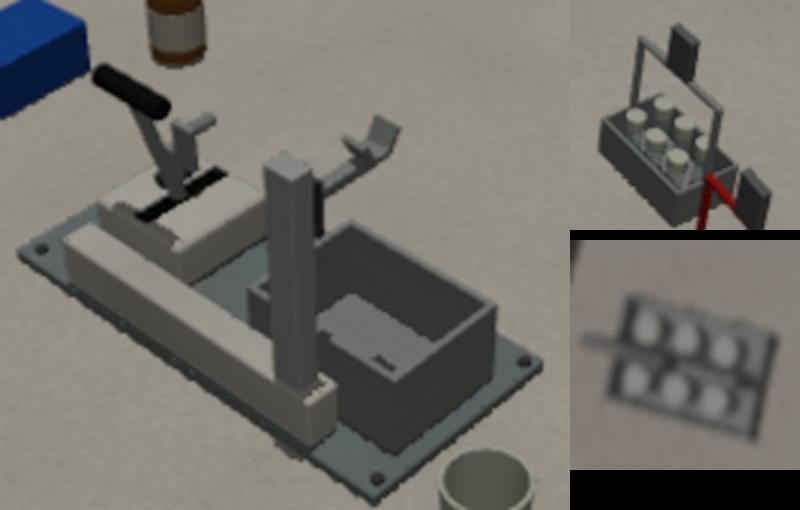

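View pics/crop1.png

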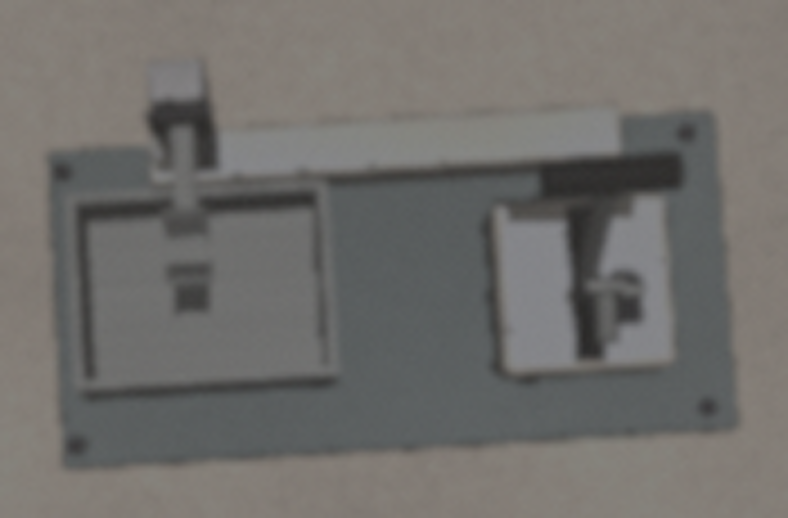

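The crop confirms a grey steel basket with a grey tab. The hook, lever and catch are also visible. Next I measure them with depth.

```bash
python3 - <<'E'
from h import *
for fn in('scene0','top0'):
    C=cloud(fn).reshape(-1,3); im=load(fn)[0].reshape(-1,3).astype(int)
    red=im[:,2]-im[:,1]>40
    reg=(abs(C[:,0]-.475)<.09)&(abs(C[:,1]-.325)<.09)&~red
    tab=C[reg&(C[:,2]>.136)&(C[:,2]<.18)]
    bar=C[reg&(C[:,2]>.117)&(C[:,2]<.131)]
    tray=C[reg&(C[:,2]>.036)&(C[:,2]<.046)]
    for n,s in(('tab',tab),('bar',bar)):
        if len(s)>3:
            m=s.mean(0);u=np.linalg.svd(s[:,:2]-m[:2])[2][0]
            print(fn,n,len(s),m.round(4),np.degrees(np.arctan2(u[1],u[0])),s.min(0).round(3),s.max(0).round(3))
    if len(tray): r=cv2.minAreaRect(tray[:,:2].astype(np.float32)); print(fn,'tray',len(tray),r)
    # station
    reg=(abs(C[:,0]-.6)<.17)&(abs(C[:,1])<.26)
    base=C[reg&(C[:,2]>.003)&(C[:,2]<.017)]
    r=cv2.minAreaRect(base[:,:2].astype(np.float32)); print(fn,'base',len(base),r)
    rim=C[reg&(C[:,2]>.086)&(C[:,2]<.094)&(C[:,1]>.0)]
    r=cv2.minAreaRect(rim[:,:2].astype(np.float32)); print(fn,'rim',len(rim),r)
    hk=C[reg&(C[:,2]>.222)&(C[:,2]<.256)&(C[:,1]>.0)&(C[:,0]<.65)]
    print(fn,'hook',len(hk),hk.min(0).round(3),hk.max(0).round(3),hk.mean(0).round(3))
    lv=C[reg&(C[:,2]>.18)&(C[:,2]<.21)&(C[:,1]<-.05)]
    m=lv.mean(0);u=np.linalg.svd(lv[:,:2]-m[:2])[2][0]
    print(fn,'lever',len(lv),m.round(4),np.degrees(np.arctan2(u[1],u[0])),lv.min(0).round(3),lv.max(0).round(3))
    col=C[reg&(C[:,2]>.262)&(C[:,2]<.275)&(C[:,1]>0)]
    if len(col):print(fn,'col',cv2.minAreaRect(col[:,:2].astype(np.float32)))
    ct=C[reg&(C[:,2]>.105)&(C[:,2]<.135)&(C[:,1]<-.05)&(C[:,0]<.62)]
    print('stub/catch',len(ct)); print(ct.min(0).round(3),ct.max(0).round(3))
E
```

```text
scene0 tab 186 [0.4699 0.319  0.1575] 82.72766170624503 [0.459 0.301 0.136] [0.477 0.334 0.178]
scene0 bar 136 [0.471  0.3238 0.1264] 73.31105625792705 [0.454 0.259 0.117] [0.55  0.412 0.131]
scene0 tray 386 ((0.47815364599227905, 0.34278160333633423), (0.17893441021442413, 0.092165008187294), 66.67447662353516)
scene0 base 2933 ((0.6000305414199829, -2.917647361755371e-05), (0.5193120837211609, 0.33968740701675415), 89.96844482421875)
scene0 rim 526 ((0.6102088689804077, 0.1298953890800476), (0.16753828525543213, 0.2599232792854309), 0.20241470634937286)
scene0 hook 291 [0.571 0.061 0.223] [0.65  0.092 0.255] [0.605 0.079 0.238]
scene0 lever 241 [ 0.6539 -0.1537  0.1986] 97.22479474471386 [ 0.637 -0.2    0.186] [ 0.666 -0.115  0.207]
scene0 col ((0.6813542246818542, 0.08400048315525055), (0.023861566558480263, 0.03275192528963089), 1.0754857063293457)
stub/catch 123
[ 0.564 -0.179  0.106] [ 0.62  -0.15   0.134]
top0 tab 60 [0.4672 0.3144 0.1677] 77.70284669021574 [0.459 0.277 0.136] [0.478 0.358 0.177]
top0 bar 67 [0.4747 0.3234 0.1276] 64.91823741548224 [0.454 0.261 0.119] [0.551 0.414 0.131]
top0 tray 137 ((0.4814988076686859, 0.34401562809944153), (0.1852918416261673, 0.09187712520360947), 64.3369369506836)
top0 base 7664 ((0.5999703407287598, 0.0003866851329803467), (0.3398369550704956, 0.5192097425460815), 0.0033774455077946186)
top0 rim 340 ((0.6092413663864136, 0.12964293360710144), (0.2605252265930176, 0.1633216291666031), 88.70299530029297)
top0 hook 228 [0.575 0.065 0.228] [0.65  0.09  0.256] [0.607 0.078 0.241]
top0 lever 271 [ 0.6488 -0.158   0.2026] 94.85298015724534 [ 0.636 -0.199  0.181] [ 0.664 -0.119  0.21 ]
top0 col ((0.6815463304519653, 0.08393964171409607), (0.021940862759947777, 0.029576720669865608), 3.958861827850342)
stub/catch 102
[ 0.562 -0.179  0.105] [ 0.619 -0.153  0.135]
```

```bash
python3 - <<'E'
from h import *
C=cloud('top0'); Z=C[...,2]; X=C[...,0];Y=C[...,1]
im=load('top0')[0].astype(int)
# front base edge: teal colour (b>r) 
teal=(im[...,0]-im[...,2]>5)&(abs(Y)<.25)&(X>.45)&(X<.75)&(Z<.03)
m=teal.astype(np.uint8); m=cv2.morphologyEx(m,cv2.MORPH_OPEN,np.ones((3,3)))
n,l,s,c=cv2.connectedComponentsWithStats(m); k=1+s[1:,4].argmax(); v,u=np.where(l==k)
P=pts('top0',u,v)[:,:2].astype(np.float32); r=cv2.minAreaRect(P); print('base',r, len(P)); print(cv2.boxPoints(r).round(3))
for fn in('top0','scene0'):
    C=cloud(fn).reshape(-1,3)
    rim=C[(C[:,2]>.086)&(C[:,2]<.094)&(C[:,1]>.0)&(C[:,1]<.165)&(C[:,0]>.53)&(C[:,0]<.69)]
    r=cv2.minAreaRect(rim[:,:2].astype(np.float32)); print('rim',r)
    con=C[(C[:,2]>.057)&(C[:,2]<.0615)&(C[:,1]>-.22)&(C[:,1]<-.07)&(C[:,0]>.5)&(C[:,0]<.69)]
    r=cv2.minAreaRect(con[:,:2].astype(np.float32)); print('console',r)
    im=load(fn)[0].reshape(-1,3).astype(int); red=im[:,2]-im[:,1]>25
    g=(abs(C[:,0]-.475)<.055)&(abs(C[:,1]-.322)<.065)&~red
    s=C[g&(C[:,2]>.115)&(C[:,2]<.132)][:,:2]; L=cv2.fitLine(s.astype(np.float32),cv2.DIST_HUBER,0,.01,.01).ravel(); t=(s-L[2:])@L[:2]
    print(fn,'bar',len(s),L,np.degrees(np.arctan2(L[1],L[0])),'mid',L[2:]+L[:2]*(t.min()+t.max())/2,np.ptp(t))
    s=C[g&(C[:,2]>.135)&(C[:,2]<.178)&(abs(C[:,1]-.318)<.03)]; print('tab',len(s),s.min(0),s.max(0))
    r=cv2.minAreaRect(s[:,:2].astype(np.float32));print(r)
E
```

```text
Traceback (most recent call last):
ValueError: attempt to get argmax of an empty sequence
```

```bash
python3 - <<'E'
from h import *
C=cloud('top0'); Z=C[...,2]; X=C[...,0];Y=C[...,1]
im=load('top0')[0].astype(int)
print(im[230,355],im[120,355])
teal=(im[...,0]-im[...,2]>-2)&(abs(Y)<.25)&(X>.45)&(X<.75)&(Z<.03)
m=teal.astype(np.uint8); m=cv2.morphologyEx(m,cv2.MORPH_OPEN,np.ones((3,3)))
n,l,s,c=cv2.connectedComponentsWithStats(m)
k=1+s[1:,4].argmax(); v,u=np.where(l==k)
P=pts('top0',u,v)[:,:2].astype(np.float32); r=cv2.minAreaRect(P); print('base',r, len(P)); print(cv2.boxPoints(r).round(3))
for fn in('top0','scene0'):
    C=cloud(fn).reshape(-1,3)
    rim=C[(C[:,2]>.086)&(C[:,2]<.094)&(C[:,1]>.0)&(C[:,1]<.165)&(C[:,0]>.53)&(C[:,0]<.67)]
    r=cv2.minAreaRect(rim[:,:2].astype(np.float32)); print('rim',r)
    con=C[(C[:,2]>.057)&(C[:,2]<.0615)&(C[:,1]>-.22)&(C[:,1]<-.07)&(C[:,0]>.5)&(C[:,0]<.66)]
    r=cv2.minAreaRect(con[:,:2].astype(np.float32)); print('console',r)
    im=load(fn)[0].reshape(-1,3).astype(int); red=im[:,2]-im[:,1]>25
    g=(abs(C[:,0]-.475)<.055)&(abs(C[:,1]-.322)<.065)&~red
    s=C[g&(C[:,2]>.115)&(C[:,2]<.132)][:,:2]; L=cv2.fitLine(s.astype(np.float32),cv2.DIST_HUBER,0,.01,.01).ravel(); t=(s-L[2:])@L[:2]
    print(fn,'bar',len(s),L,np.degrees(np.arctan2(L[1],L[0])),'mid',L[2:]+L[:2]*(t.min()+t.max())/2,np.ptp(t))
    s=C[g&(C[:,2]>.135)&(C[:,2]<.178)&(abs(C[:,1]-.318)<.03)]; print('tab',len(s),s.min(0),s.max(0))
    r=cv2.minAreaRect(s[:,:2].astype(np.float32));print(r)
E
```

```text
[96 97 92] [116 123 129]
base ((0.6028532385826111, -0.041158199310302734), (0.2058452069759369, 0.4345981478691101), 5.664555549621582) 4342
[[ 0.479  0.165]
 [ 0.522 -0.268]
 [ 0.727 -0.247]
 [ 0.684  0.185]]
rim ((0.5954434871673584, 0.07741212844848633), (0.12265990674495697, 0.16106249392032623), 4.710964202880859)
console ((0.6056082248687744, -0.1627274602651596), (0.1093105748295784, 0.10859723389148712), 3.658841371536255)
top0 bar 75 [0.20205957 0.9793732  0.46669474 0.31173703] 78.342575 mid [0.46775675 0.31688453] 0.11308701577579652
tab 60 [0.46033357 0.30241152 0.13548737] [0.4749428  0.33236392 0.17707548]
((0.46766066551208496, 0.31711873412132263), (0.03069477528333664, 0.010071390308439732), 78.40036010742188)
rim ((0.5995627045631409, 0.08182505518198013), (0.16289125382900238, 0.13914597034454346), 89.58790588378906)
console ((0.607077956199646, -0.16075800359249115), (0.10945481061935425, 0.11222131550312042), 4.406342029571533)
scene0 bar 147 [0.2117328  0.9773276  0.472981   0.33610088] 77.77608 mid [0.46858956 0.31583059] 0.11814006348553222
tab 187 [0.45940337 0.30105426 0.1351115 ] [0.47720743 0.33370686 0.17770921]
((0.4679056406021118, 0.31755077838897705), (0.032730355858802795, 0.013273654505610466), 77.90341186523438)
```

Measured values, all consistent with the given sizes:

| Item | x, y, z (m) | Note |
|---|---|---|
| Station origin | (0.576, -0.044) | yaw about 5° |
| Hook seat | (0.595, 0.078, 0.240) | |
| Lever pivot | (0.606, -0.162) | |
| Basket tab | (0.468, 0.317) | basket yaw -11.8° |

I'm moving above the tab, with a turn of about -75.7°.

```bash
python3 -m creep '[0.9,-0.7,0.1,0,0,-7,0, 1.8,-1.4,0.2,0,0,-14,0, 2.7,-2.1,0.3,0,0,-21,0, 3.6,-2.8,0.4,0,0,-28,0.1, 4.5,-3.5,0.5,0,0,-35,0.2, 5.4,-4.2,0.6,0,0,-42,0.3, 6.3,-4.9,0.6,0,0,-49,0.4, 7.2,-5.6,0.6,0,0,-56,0.5, 8.1,-6.3,0.6,0,0,-63,0.5, 9,-7,0.6,0,0,-70,0.5]'; python3 - <<'E'
from h import *
save('wrist','w1'); save('scene','s1');o=get_obs(); print(o['tool_pos'],o['tcp_rot'],o['finger_gap'],o['time'])
E
```

```text
time: 0.98
tool_pos: [0.4678, 0.3178, 0.2334]
tcp_rot: [0.0, 0.998, -0.056, -0.0]
wrist_force: [0.3, 0.9, 0.1]
finger_gap: 0.0511
[0.47013166 0.31612498 0.23303125] [ 6.68095903e-04  9.98368677e-01 -5.70911467e-02  3.72391282e-04] 0.047481964767651194 1.0833
```

View pics/w1.png

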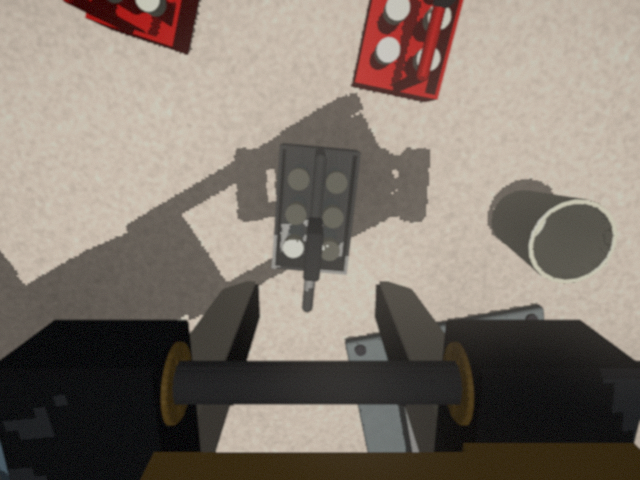

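The grey basket's tab at about (310,265) lies between the fingers. I'll check its position with the wrist depth.

```bash
python3 - <<'E'
from h import *
for fn in('w1','s1'):
    C=cloud(fn).reshape(-1,3)
    s=C[(C[:,2]>.14)&(C[:,2]<.18)&(abs(C[:,0]-.468)<.025)&(abs(C[:,1]-.318)<.03)]
    print(fn,len(s),s.mean(0),s.min(0),s.max(0),cv2.minAreaRect(s[:,:2].astype(np.float32)))
o=get_obs(); print(o['tool_pos'])
E
```

```text
w1 984 [0.47094683 0.3183224  0.16745669] [0.46311944 0.30055306 0.14012438] [0.47793828 0.33060972 0.17276937] ((0.4703783392906189, 0.3155055344104767), (0.029943406581878662, 0.010044798254966736), 77.9771728515625)
s1 171 [0.46993995 0.31879824 0.1597466 ] [0.45875296 0.30096279 0.14005954] [0.47843338 0.33348447 0.17470442] ((0.46840009093284607, 0.31803762912750244), (0.03438642621040344, 0.013139327988028526), 72.04324340820312)
[0.47013166 0.31612498 0.23303125]
```

```bash
python3 -m creep '[0,0,-0.5,0,0,-2.5,0.5, 0,0,-1,0,0,-5,0.5, 0,0,-1.5,0,0,-5.4,0.5, 0,0,-2,0,0,-5.4,0.5, 0,0,-2.5,0,0,-5.4,0.5, 0,0,-3,0,0,-5.4,0.5, 0,0,-3.4,0,0,-5.4,0.5, 0,0,-3.7,0,0,-5.4,0.5, 0,0,-3.85,0,0,-5.4,0.5, 0,0,-3.85,0,0,-5.4,0.5]' && python3 -m creep '[0,0,0,0,0,0,0.7, 0,0,0,0,0,0,0.9, 0,0,0,0,0,0,1, 0,0,0,0,0,0,1, 0,0,0,0,0,0,1, 0,0,0,0,0,0,1, 0,0,0,0,0,0,1, 0,0,0,0,0,0,1, 0,0,0,0,0,0,1, 0,0,0,0,0,0,1]'; python3 - <<'E'
from h import *
save('wrist','w2');o=get_obs(); print(o['tool_pos'],o['tcp_rot'],o['finger_gap'],o['time'],o['wrist_force'])
E
```

```text
time: 1.92
tool_pos: [0.4664, 0.3189, 0.1366]
tcp_rot: [0.0, 0.995, -0.1, -0.001]
wrist_force: [-0.9, 1.0, 0.0]
finger_gap: 0.0464
time: 2.75
tool_pos: [0.4669, 0.3189, 0.1374]
tcp_rot: [0.0, 0.995, -0.1, -0.0]
wrist_force: [-0.7, 0.3, 1.6]
finger_gap: 0.0096
[0.466878   0.31882449 0.13740257] [ 5.43821388e-05  9.94954738e-01 -1.00324631e-01 -1.88262940e-04] 0.009854480306594849 2.8 [-1.06356632 -0.68211145  0.72881923]
```

View pics/w2.png

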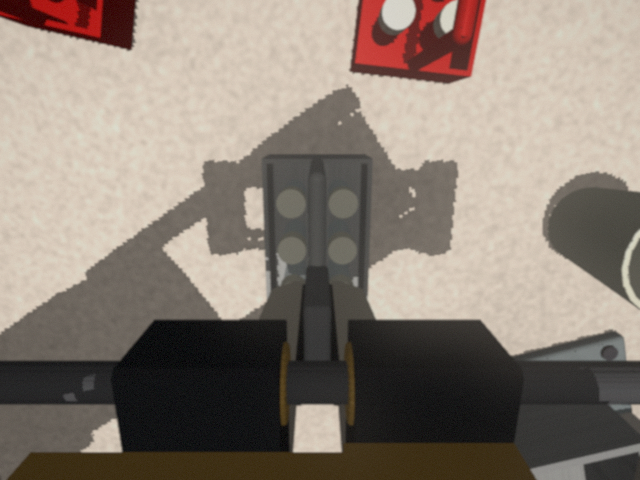

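Gap of 9.9 mm, so the tab is held. Now I lift it.

```bash
python3 -m creep '[0,0,0.2,0,0,0,1, 0,0,0.6,0,0,0,1, 0,0,1.2,0,0,0,1, 0,0,2,0,0,0,1, 0,0,2.8,0,0,0,1, 0,0,3.6,0,0,0,1, 0,0,4.4,0,0,0,1, 0,0,5.1,0,0,0,1, 0,0,5.6,0,0,0,1, 0,0,5.8,0,0,0,1]'; python3 - <<'E'
from h import *
save('wrist','w3');save('scene','s3');o=get_obs(); print(o['tool_pos'],o['tcp_rot'],o['finger_gap'],o['time'],o['wrist_force'])
E
```

```text
time: 3.63
tool_pos: [0.468, 0.3192, 0.2854]
tcp_rot: [-0.001, 0.995, -0.1, 0.002]
wrist_force: [-0.2, 0.1, -4.0]
finger_gap: 0.0097
[0.46757777 0.3190344  0.28367667] [-5.75130897e-04  9.94952306e-01 -1.00341402e-01  1.08647934e-03] 0.01003729131390295 3.7333 [-0.60111474 -0.04160118 -2.70923783]
```

View pics/s3.png

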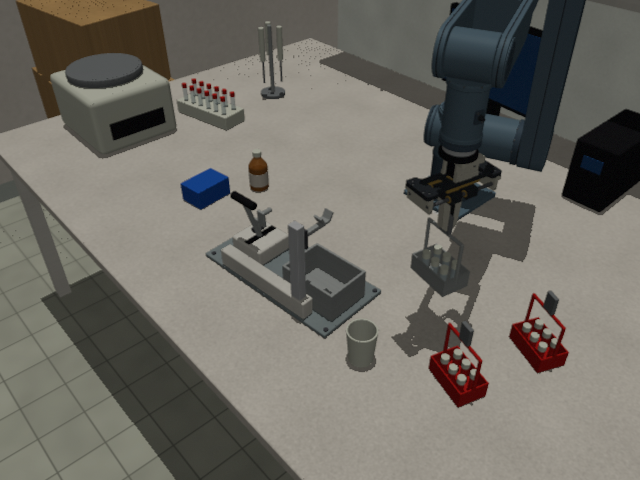

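The basket is held upright. I'm carrying it to the front of the hook.

```bash
python3 -m creep '[0,-0.2,0,0,0,0.5,1, 0,-0.6,0,0,0,1,1, 0.1,-1.2,0,0,0,2,1, 0.2,-1.8,0,0,0,3,1, 0.4,-2.5,0,0,0,4,1, 0.6,-3.2,0,0,0,5.5,1, 0.8,-3.9,0,0,0,7,1, 1,-4.5,0,0,0,8,1, 1.1,-4.9,0,0,0,8.8,1, 1.2,-5.1,0,0,0,9,1]' && python3 -m creep '[0.1,-0.3,0,0,0,0.5,1, 0.3,-0.9,0,0,0,1.5,1, 0.5,-1.5,0,0,0,2.5,1, 0.7,-2.2,0,0,0,3.5,1, 0.9,-2.9,0,0,0,4.5,1, 1.1,-3.5,0,0,0,5.5,1, 1.3,-4.1,0,0,0,6.5,1, 1.4,-4.5,0,0,0,7.2,1, 1.5,-4.7,0,0,0,7.6,1, 1.5,-4.74,0,0,0,7.6,1]'; python3 - <<'E'
from h import *
save('wrist','w4');save('scene','s4');save('top','t4');o=get_obs(); print(o['tool_pos'],o['tcp_rot'],o['finger_gap'],o['time'],o['wrist_force'])
E
```

```text
time: 4.57
tool_pos: [0.4966, 0.1895, 0.281]
tcp_rot: [0.001, 1.0, -0.022, -0.001]
wrist_force: [1.1, -1.0, -3.5]
finger_gap: 0.0097
time: 5.4
tool_pos: [0.5348, 0.0721, 0.2818]
tcp_rot: [0.0, 0.999, 0.044, -0.0]
wrist_force: [0.2, 0.2, -3.3]
finger_gap: 0.0098
[0.53430567 0.07348604 0.28218643] [-2.82508833e-04  9.99011320e-01  4.44547169e-02 -2.85776691e-04] 0.009419510534964756 5.55 [-1.10620669  1.01148083 -4.12123628]
```

View pics/s4.png

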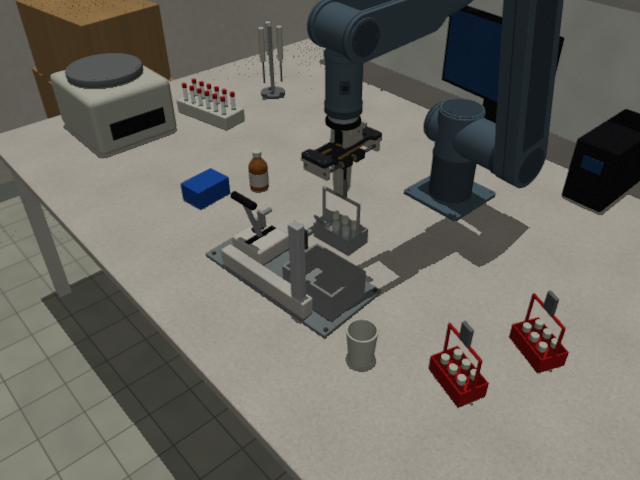

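View pics/w4.png

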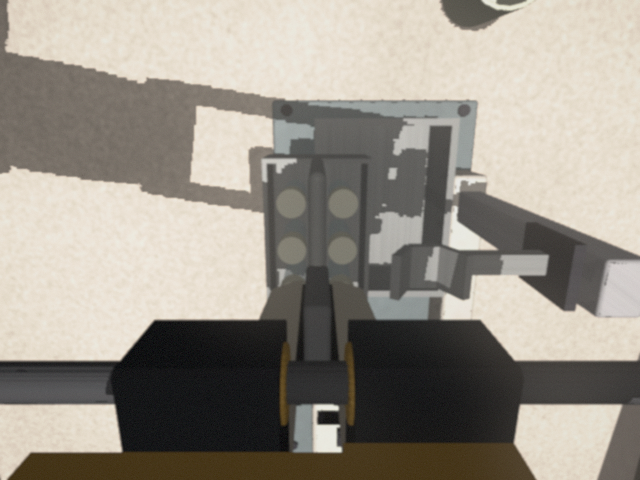

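The wrist view shows the hook at about (435,270) to the right of (that is, beyond) the held basket. I'll measure the bar and hook in these views.

```bash
python3 - <<'E'
from h import *
for fn in('s4','w4','t4'):
    C=cloud(fn).reshape(-1,3)
    g=(abs(C[:,0]-.535)<.025)&(abs(C[:,1]-.073)<.065)
    s=C[g&(C[:,2]>.255)&(C[:,2]<.276)]
    if len(s)>5:
        L=cv2.fitLine(s[:,:2].astype(np.float32),cv2.DIST_HUBER,0,.01,.01).ravel(); t=(s[:,:2]-L[2:])@L[:2]
        print(fn,'bar',len(s),np.degrees(np.arctan2(L[1],L[0])),s.min(0),s.max(0),'zmax')
    h=C[(C[:,0]>.565)&(C[:,0]<.62)&(abs(C[:,1]-.078)<.04)&(C[:,2]>.215)&(C[:,2]<.256)]
    if len(h)>3: print(fn,'hook',len(h),h.min(0),h.max(0)); print('  lips',[ (round(float(h[k].mean(0)[0]),4),round(float(h[k].mean(0)[1]),4)) for k in [(h[:,2]>.247)&(h[:,0]<.595),(h[:,2]>.247)&(h[:,0]>.595)] if k.any()])
    c=C[(abs(C[:,0]-.535)<.06)&(abs(C[:,1]-.073)<.075)&(C[:,2]>.18)&(C[:,2]<.186)]
    if len(c)>3: print(fn,'tray',cv2.minAreaRect(c[:,:2].astype(np.float32)))
E
```

```text
s4 bar 158 -84.98147 [0.52794232 0.01165088 0.25516861] [0.54823015 0.12759898 0.27597979] zmax
s4 hook 229 [0.57171449 0.06081065 0.22120677] [0.61956163 0.09078591 0.25554218]
  lips [(0.579, 0.0739), (0.613, 0.0774)]
s4 tray ((0.5346400141716003, 0.07088261842727661), (0.07711992412805557, 0.11420074850320816), 4.4994072914123535)
w4 bar 1780 -85.019135 [0.52653963 0.08462954 0.25508913] [0.53871636 0.12851899 0.27595459] zmax
w4 hook 3785 [0.57156717 0.06412802 0.22206614] [0.61998833 0.09169889 0.25306438]
  lips [(0.5755, 0.077), (0.6101, 0.0799)]
w4 tray ((0.5342711806297302, 0.08025690913200378), (0.07021310180425644, 0.09693142026662827), 4.9820332527160645)
t4 tray ((0.50375896692276, 0.07099214196205139), (0.10777810961008072, 0.011878728866577148), 88.51763153076172)
```

```bash
python3 -m creep '[0.2,0.02,0,0,0,0,1, 0.5,0.05,0,0,0,0,1, 0.8,0.08,0,0,0,0,1, 1.1,0.11,0,0,0,0,1, 1.4,0.14,0,0,0,0,1, 1.7,0.17,0,0,0,0,1, 2,0.2,0,0,0,0,1, 2.25,0.23,0,0,0,0,1, 2.4,0.25,0,0,0,0,1, 2.42,0.25,0,0,0,0,1]'; python3 - <<'E'
from h import *
save('wrist','w5');save('scene','s5');o=get_obs(); print(o['tool_pos'],o['tcp_rot'],o['finger_gap'],o['time'],o['wrist_force'])
im=load('s5')[0]; a=cv2.resize(im[160:290,230:390],(640,520),interpolation=cv2.INTER_CUBIC);cv2.imwrite('pics/s5c.png',a)
E
```

```text
time: 6.38
tool_pos: [0.5958, 0.0791, 0.2821]
tcp_rot: [-0.0, 0.999, 0.044, -0.0]
wrist_force: [-0.7, 0.6, -3.8]
finger_gap: 0.0099
[0.59505099 0.07910966 0.28218747] [-6.81856650e-06  9.99015090e-01  4.43706693e-02 -3.07499078e-04] 0.009875658023142908 6.4833 [-0.09819455 -0.17129989 -3.3372778 ]
```

View pics/s5c.png

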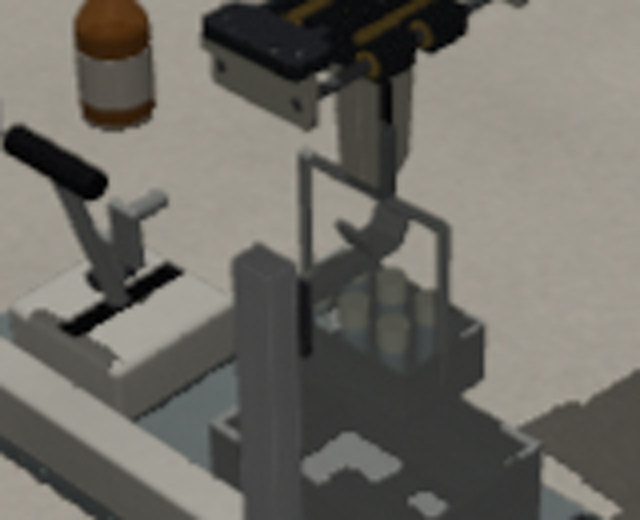

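View pics/w5.png

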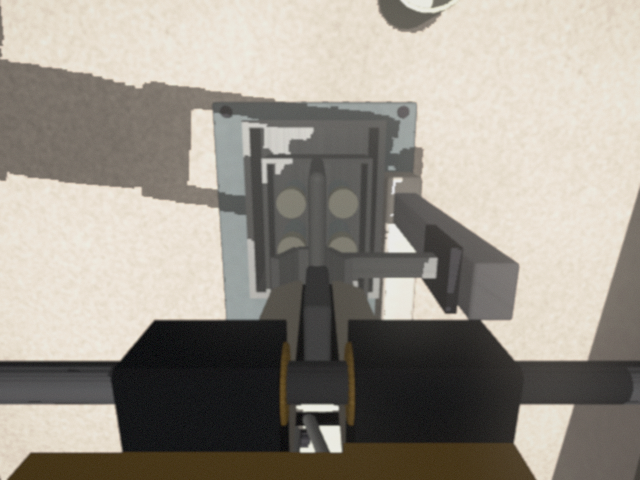

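The hook trough is inside the handle, under the bar's middle. Lowering.

```bash
python3 -m creep '[0,0,-0.15,0,0,0,1, 0,0,-0.3,0,0,0,1, 0,0,-0.5,0,0,0,1, 0,0,-0.7,0,0,0,1, 0,0,-0.85,0,0,0,1, 0,0,-1,0,0,0,1, 0,0,-1.1,0,0,0,1, 0,0,-1.17,0,0,0,1, 0,0,-1.2,0,0,0,1, 0,0,-1.2,0,0,0,1]'; python3 - <<'E'
from h import *
save('wrist','w6');save('scene','s6');o=get_obs(); print(o['tool_pos'],o['finger_gap'],o['time'],o['wrist_force'])
im=load('s6')[0]; a=cv2.resize(im[160:290,230:390],(640,520),interpolation=cv2.INTER_CUBIC);cv2.imwrite('pics/s6c.png',a)
E
```

```text
time: 7.32
tool_pos: [0.5951, 0.0791, 0.2525]
tcp_rot: [0.0, 0.999, 0.044, 0.0]
wrist_force: [-0.3, 0.3, -3.6]
finger_gap: 0.0101
[0.59523357 0.07911823 0.25259749] 0.010284396573428448 7.4167 [-0.05256423  0.11306633 -3.65809666]
```

View pics/s6c.png

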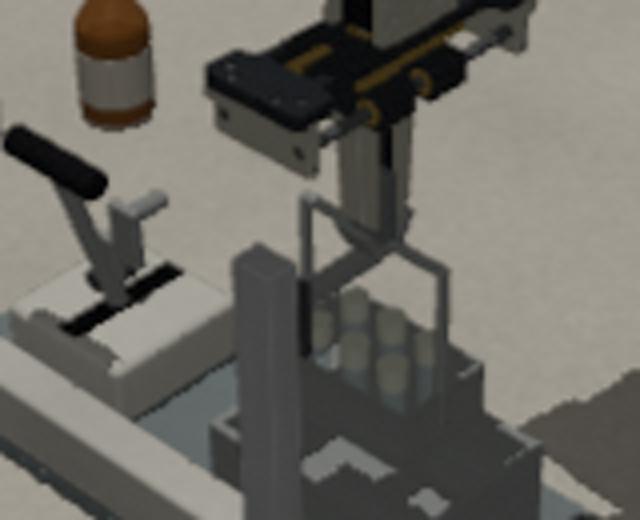

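The load is still about 3.6 N, so the bar isn't seated yet. I'll lower it a few mm more.

```bash
python3 -m creep '[0,0,-0.02,0,0,0,1, 0,0,-0.04,0,0,0,1, 0,0,-0.06,0,0,0,1, 0,0,-0.08,0,0,0,1, 0,0,-0.08,0,0,0,1, 0,0,-0.08,0,0,0,1, 0,0,-0.08,0,0,0,1, 0,0,-0.08,0,0,0,1, 0,0,-0.08,0,0,0,1, 0,0,-0.08,0,0,0,1]'; python3 -m creep '[0,0,-0.02,0,0,0,1, 0,0,-0.04,0,0,0,1, 0,0,-0.06,0,0,0,1, 0,0,-0.08,0,0,0,1, 0,0,-0.08,0,0,0,1, 0,0,-0.08,0,0,0,1, 0,0,-0.08,0,0,0,1, 0,0,-0.08,0,0,0,1, 0,0,-0.08,0,0,0,1, 0,0,-0.08,0,0,0,1]'
```

```text
time: 8.25
tool_pos: [0.5953, 0.0791, 0.2515]
tcp_rot: [0.0, 0.999, 0.044, 0.001]
wrist_force: [-2.1, -0.0, 4.6]
finger_gap: 0.0097
time: 9.08
tool_pos: [0.5953, 0.0791, 0.2494]
tcp_rot: [0.0, 0.999, 0.044, 0.001]
wrist_force: [-2.3, 0.9, 5.8]
finger_gap: 0.01
```

The bar is seated, since the force reversed. Opening gently.

```bash
python3 -m creep '[0,0,0,0,0,0,0.95, 0,0,0,0,0,0,0.9, 0,0,0,0,0,0,0.87, 0,0,0,0,0,0,0.84, 0,0,0,0,0,0,0.8, 0,0,0,0,0,0,0.75, 0,0,0,0,0,0,0.7, 0,0,0,0,0,0,0.7, 0,0,0,0,0,0,0.7, 0,0,0,0,0,0,0.7]'; python3 - <<'E'
from h import *
save('wrist','w7');save('scene','s7');o=get_obs(); print(o['tool_pos'],o['finger_gap'],o['time'],o['wrist_force'])
im=load('s7')[0]; a=cv2.resize(im[160:290,230:390],(640,520),interpolation=cv2.INTER_CUBIC);cv2.imwrite('pics/s7c.png',a)
E
```

```text
time: 9.92
tool_pos: [0.5949, 0.0792, 0.2487]
tcp_rot: [0.0, 0.999, 0.044, -0.0]
wrist_force: [-4.2, 0.1, 5.7]
finger_gap: 0.0281
[0.59495744 0.07913605 0.24875354] 0.028021192242295517 10.0167 [-3.8557497   0.01736034  5.43694576]
```

View pics/s7c.png

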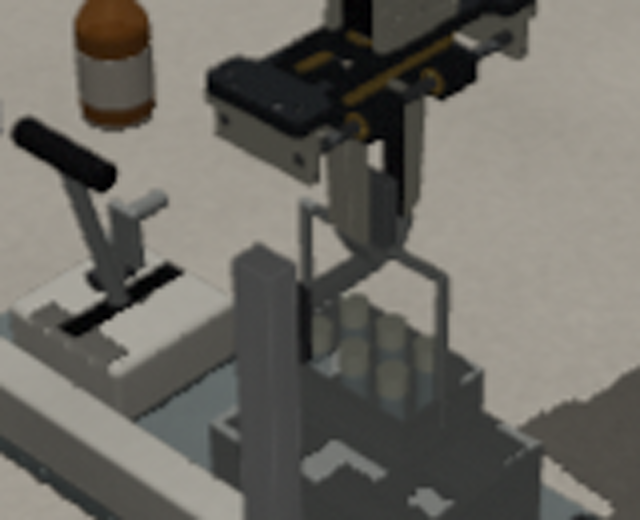

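View pics/w7.png

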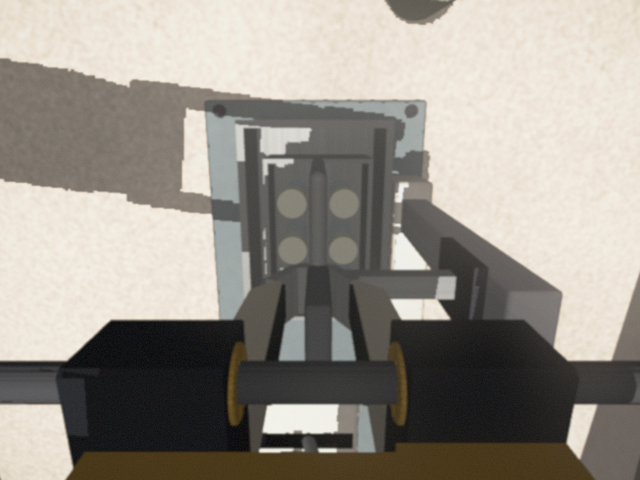

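The tab is free, and the tips are resting on the hook lips at about 5 N. Now straight up.

```bash
python3 -m creep '[0,0,0.1,0,0,0,0.7, 0,0,0.2,0,0,0,0.7, 0,0,0.4,0,0,0,0.7, 0,0,0.7,0,0,0,0.65, 0,0,1.1,0,0,0,0.6, 0,0,1.5,0,0,0,0.6, 0,0,2,0,0,0,0.6, 0,0,2.5,0,0,0,0.6, 0,0,2.9,0,0,0,0.6, 0,0,3.2,0,0,0,0.6]'; python3 - <<'E'
from h import *
save('wrist','w8');save('scene','s8');o=get_obs(); print(o['tool_pos'],o['finger_gap'],o['time'],o['wrist_force'])
im=load('s8')[0]; a=cv2.resize(im[160:290,230:390],(640,520),interpolation=cv2.INTER_CUBIC);cv2.imwrite('pics/s8c.png',a)
C=cloud('s8').reshape(-1,3)
g=(abs(C[:,0]-.595)<.025)&(abs(C[:,1]-.078)<.065)
s=C[g&(C[:,2]>.236)&(C[:,2]<.247)]; print('bar',len(s),s.min(0),s.max(0))
s=C[g&(C[:,2]>.256)&(C[:,2]<.3)]; print('tab',len(s),s.min(0),s.max(0),s.mean(0))
E
```

```text
time: 10.85
tool_pos: [0.5955, 0.0791, 0.3304]
tcp_rot: [0.0, 0.999, 0.044, 0.001]
wrist_force: [-0.7, 0.3, 0.3]
finger_gap: 0.0367
[0.59581666 0.07910133 0.33037063] 0.03688880550080199 10.95 [0.417189   0.30905262 0.67895671]
bar 160 [0.57683194 0.01954037 0.23609981] [0.61350425 0.13326924 0.24698711]
tab 169 [0.59036358 0.06127939 0.25610782] [0.60583862 0.09453508 0.28936621] [0.59938226 0.0798069  0.27376592]
```

View pics/s8c.png

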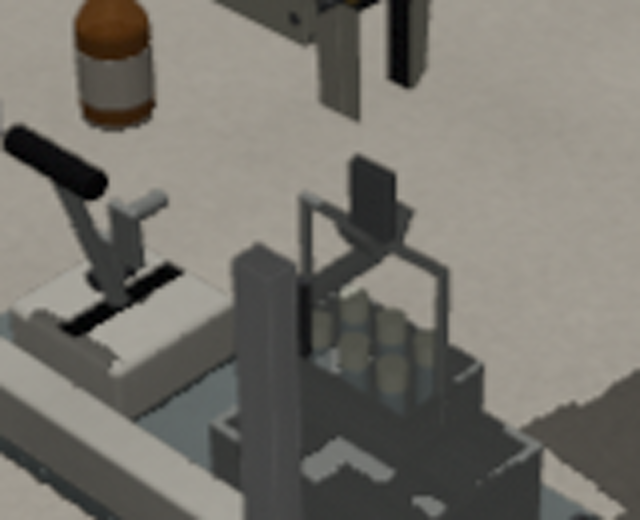

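It hangs with its tab upright. Now I'll measure the stub precisely.

```bash
python3 - <<'E'
from h import *
for fn in('s8','s0' if 0 else 'top0'):
    C=cloud(fn).reshape(-1,3)
    c=C[(C[:,0]>.55)&(C[:,0]<.625)&(C[:,1]>-.2)&(C[:,1]<-.12)&(C[:,2]>.075)&(C[:,2]<.14)]
    for x0 in np.arange(.555,.625,.008):
        s=c[(c[:,0]>=x0)&(c[:,0]<x0+.008)]
        if len(s): print(fn,round(x0,3),len(s),s[:,1].min().round(3),s[:,1].max().round(3),s[:,2].min().round(3),s[:,2].max().round(3))
print(get_obs()['joint_positions'])
E
```

```text
s8 0.555 3 -0.17 -0.167 0.12 0.127
s8 0.563 12 -0.172 -0.162 0.116 0.127
s8 0.571 13 -0.175 -0.162 0.118 0.128
s8 0.579 14 -0.171 -0.16 0.117 0.132
s8 0.587 19 -0.18 -0.153 0.092 0.129
s8 0.595 123 -0.193 -0.151 0.076 0.135
s8 0.603 1 -0.171 -0.171 0.09 0.09
s8 0.611 19 -0.161 -0.153 0.075 0.108
s8 0.619 26 -0.168 -0.153 0.077 0.122
top0 0.555 3 -0.171 -0.166 0.126 0.13
top0 0.563 14 -0.175 -0.164 0.121 0.133
top0 0.571 16 -0.175 -0.161 0.123 0.13
top0 0.579 17 -0.187 -0.161 0.075 0.132
top0 0.587 39 -0.19 -0.153 0.077 0.138
top0 0.595 31 -0.195 -0.153 0.09 0.135
top0 0.603 10 -0.193 -0.158 0.075 0.093
top0 0.611 22 -0.169 -0.156 0.078 0.115
top0 0.619 18 -0.167 -0.154 0.102 0.132
[-5.34363686e-02  3.05523696e-01  1.20427697e+00  3.15482469e-05
  1.62846620e+00 -1.42216346e-01]
```

```bash
python3 -m creep '[-0.1,-0.6,0,0,0,-7,0.7, -0.2,-1.4,0,0,0,-14,0.8, -0.3,-2.3,0,0,0,-21,0.9, -0.4,-3.3,0,0,0,-28,1, -0.5,-4.3,0,0,0,-35,1, -0.6,-5.3,0,0,0,-42,1, -0.7,-6.3,0,0,0,-49,1, -0.8,-7.2,0,0,0,-56,1, -0.9,-7.9,0,0,0,-63,1, -1,-8.3,0,0,0,-70,1]'; python3 - <<'E'
from h import *
o=get_obs(); print(o['tool_pos'],o['finger_gap'],o['joint_positions'])
save('scene','s9')
E
```

```text
time: 11.78
tool_pos: [0.5696, -0.1306, 0.3274]
tcp_rot: [0.0, 0.842, -0.54, -0.001]
wrist_force: [0.3, 0.3, -0.5]
finger_gap: 0.0004
[ 0.5695657  -0.13056344  0.32739262] 0.0003843626059807926 [-4.15684371e-01  2.77018981e-01  1.24993760e+00 -6.68160850e-04
  1.61598994e+00  7.25194739e-01]
```

View pics/s9.png

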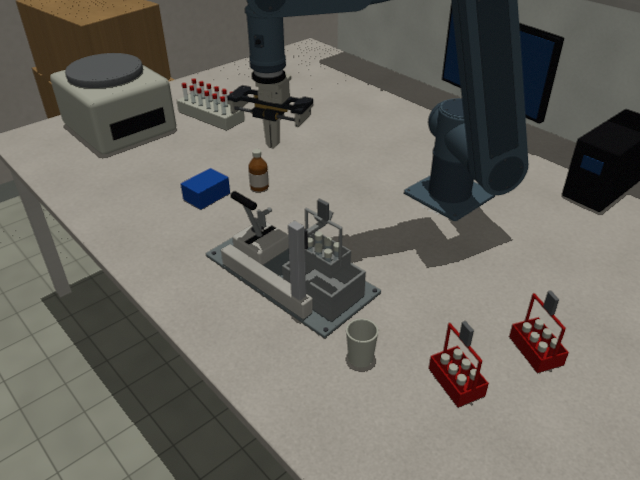

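The closed fingers at (272,130) are in front of and left of the stub, as intended. Now I'll finish the turn and descend.

```bash
python3 -m creep '[0,0,-0.5,0,0,-6,1, 0,0,-1.2,0,0,-13,1, 0,0,-2,0,0,-19,1, 0,0,-2.9,0,0,-19.7,1, 0,0,-3.8,0,0,-19.7,1, 0,0,-4.7,0,0,-19.7,1, 0,0,-5.5,0,0,-19.7,1, 0,0,-6.1,0,0,-19.7,1, 0,0,-6.4,0,0,-19.7,1, 0,0,-6.5,0,0,-19.7,1]' && python3 -m creep '[0,0,-0.3,0,0,0,1, 0,0,-0.6,0,0,0,1, 0,0,-0.9,0,0,0,1, 0,0,-1.2,0,0,0,1, 0,0,-1.5,0,0,0,1, 0,0,-1.8,0,0,0,1, 0,0,-2.1,0,0,0,1, 0,0,-2.4,0,0,0,1, 0,0,-2.5,0,0,0,1, 0,0,-2.5,0,0,0,1]'; python3 - <<'E'
from h import *
o=get_obs(); print(o['tool_pos'],o['tcp_rot'],o['wrist_force'],o['time'])
save('scene','s10');save('wrist','w10'); im=load('s10')[0]; a=cv2.resize(im[130:290,200:360],(600,600),interpolation=cv2.INTER_CUBIC);cv2.imwrite('pics/s10c.png',a)
E
```

```text
time: 12.67
tool_pos: [0.5691, -0.1275, 0.164]
tcp_rot: [0.0, 0.74, -0.672, -0.002]
wrist_force: [0.2, 0.2, 0.0]
finger_gap: 0.0003
time: 13.5
tool_pos: [0.5695, -0.1281, 0.1023]
tcp_rot: [0.0, 0.74, -0.673, -0.001]
wrist_force: [0.9, -0.0, -0.5]
finger_gap: 0.0002
[ 0.56949766 -0.12813609  0.10231512] [ 2.98703454e-04  7.39541837e-01 -6.73109952e-01 -8.80480112e-04] [ 0.86727039 -0.02956729 -0.51466263] 13.5
```

View pics/s10c.png

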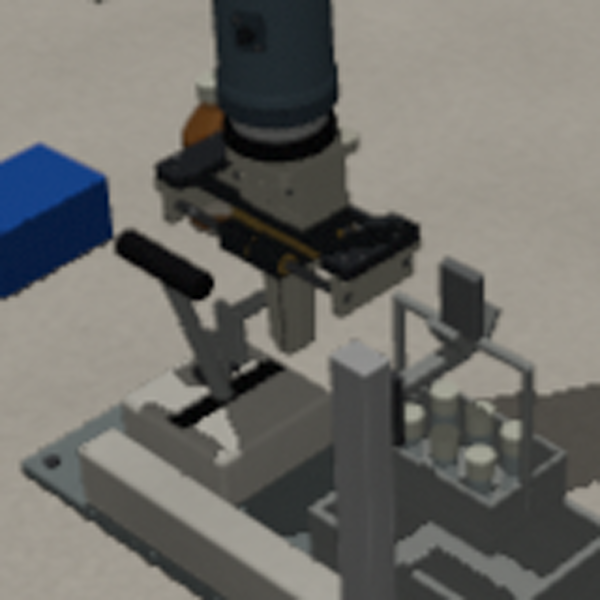

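View pics/w10.png

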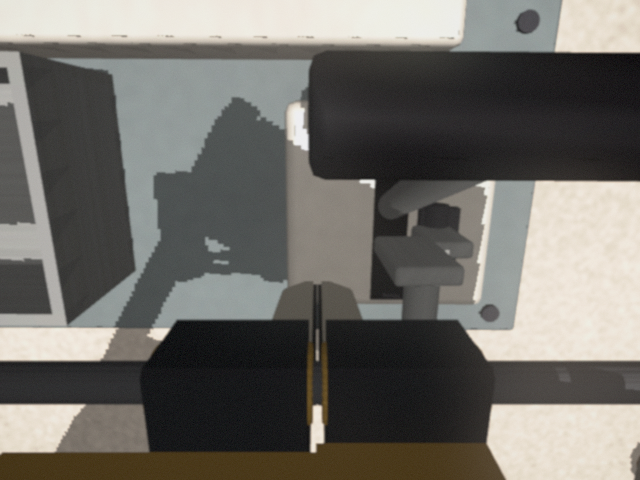

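The fingers are lined up left of the stub, which is at wrist (420,300). Now I push it along the station's -y.

```bash
python3 -m creep '[0,-0.2,0,0,0,0,1, 0,-0.4,0,0,0,0,1, 0.1,-0.7,0,0,0,0,1, 0.1,-1,0,0,0,0,1, 0.1,-1.3,0,0,0,0,1, 0.1,-1.6,0,0,0,0,1, 0.2,-1.9,0,0,0,0,1, 0.2,-2.2,0,0,0,0,1, 0.2,-2.4,-0.1,0,0,0,1, 0.2,-2.6,-0.1,0,0,0,1]' && python3 -m creep '[0,-0.2,-0.05,0,0,0,1, 0,-0.4,-0.1,0,0,0,1, 0,-0.6,-0.2,0,0,0,1, 0.1,-0.8,-0.2,0,0,0,1, 0.1,-0.9,-0.2,0,0,0,1, 0.1,-0.9,-0.2,0,0,0,1, 0.1,-0.9,-0.2,0,0,0,1, 0.1,-0.9,-0.2,0,0,0,1, 0.1,-0.9,-0.2,0,0,0,1, 0.1,-0.9,-0.2,0,0,0,1]'; python3 - <<'E'
from h import *
save('scene','s11');save('wrist','w11'); im=load('s11')[0]; a=cv2.resize(im[130:290,200:360],(600,600),interpolation=cv2.INTER_CUBIC);cv2.imwrite('pics/s11c.png',a)
E
```

```text
time: 14.43
tool_pos: [0.5749, -0.194, 0.1003]
tcp_rot: [0.0, 0.739, -0.673, -0.0]
wrist_force: [-0.5, 0.3, -1.1]
finger_gap: 0.0002
time: 15.27
tool_pos: [0.5776, -0.2158, 0.0961]
tcp_rot: [0.0, 0.74, -0.673, 0.0]
wrist_force: [0.2, 0.2, 0.4]
finger_gap: 0.0002
```

View pics/s11c.png

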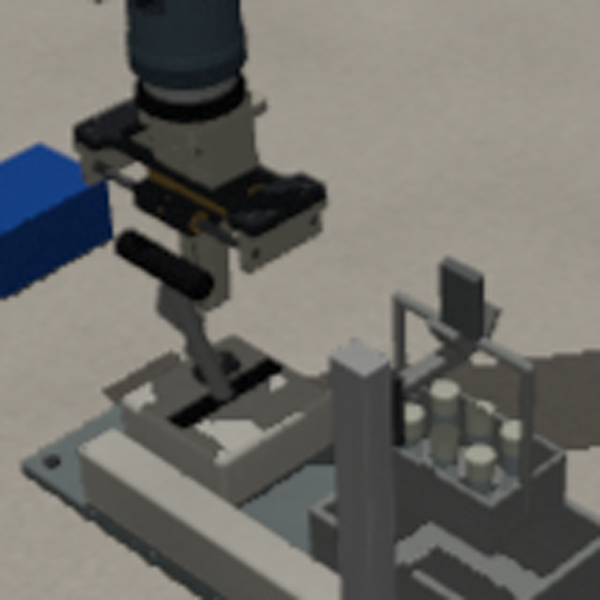

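View pics/w11.png

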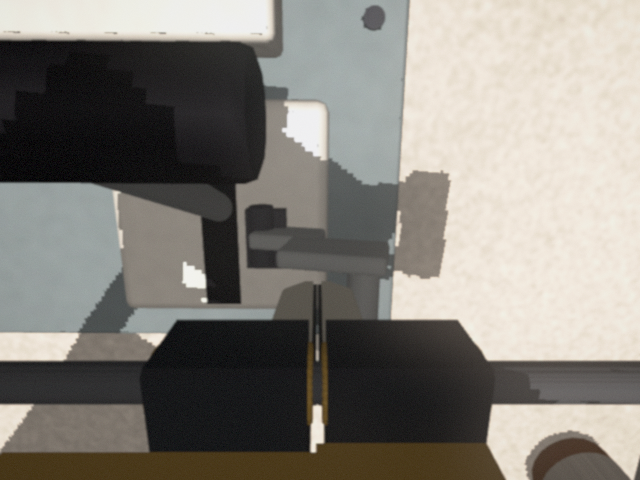

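The catch is flipped, with the stub at wrist (370,290) now on the right. I'm retreating up, and will check that it stays.

```bash
python3 -m creep '[0,0.2,0.3,0,0,0,1, 0,0.4,1,0,0,0,1, 0,0.4,2,0,0,0,1, 0,0.5,3,0,0,7,1, 0.1,0.6,4,0,0,14,1, 0.3,0.7,5,0,0,21,0.9, 0.6,0.9,5.7,0,0,28,0.7, 0.9,1.2,6.2,0,0,35,0.5, 1.2,1.5,6.5,0,0,42,0.3, 1.5,1.8,6.6,0,0,49,0.2]' && python3 -m creep '[0.1,0.1,0,0,0,7,0.2, 0.3,0.3,0,0,0,14,0.1, 0.5,0.5,0,0,0,21,0.1, 0.7,0.7,0,0,0,28,0.1, 0.9,0.9,0,0,0,35,0, 1.1,1.1,0,0,0,40.6,0, 1.3,1.3,0,0,0,40.6,0, 1.34,1.4,0,0,0,40.6,0, 1.34,1.4,0,0,0,40.6,0, 1.34,1.4,0,0,0,40.6,0]'; python3 - <<'E'
from h import *
o=get_obs(); print(o['tool_pos'],o['tcp_rot'],o['time'],o['finger_gap'])
save('scene','s12');save('wrist','w12'); im=load('s12')[0]; a=cv2.resize(im[130:290,200:360],(600,600),interpolation=cv2.INTER_CUBIC);cv2.imwrite('pics/s12c.png',a)
C=cloud('w12').reshape(-1,3)
for C in(C,cloud('s12').reshape(-1,3)):
  s=C[(C[:,0]>.62)&(C[:,0]<.68)&(C[:,1]>-.21)&(C[:,1]<-.1)&(C[:,2]>.19)&(C[:,2]<.21)]; print('Tbar',len(s),s.min(0),s.max(0),s.mean(0))
  s=C[(C[:,0]>.55)&(C[:,0]<.625)&(C[:,1]>-.27)&(C[:,1]<-.175)&(C[:,2]>.068)&(C[:,2]<.15)]; print('catch',len(s),s.min(0),s.max(0))
E
```

```text
time: 16.2
tool_pos: [0.616, -0.1704, 0.2638]
tcp_rot: [0.0, 0.953, -0.303, 0.002]
wrist_force: [0.6, -0.3, 0.1]
finger_gap: 0.0293
time: 17.03
tool_pos: [0.6485, -0.1357, 0.2611]
tcp_rot: [0.0, 0.999, 0.043, -0.0]
wrist_force: [0.2, -0.2, 0.3]
finger_gap: 0.0922
[ 0.64846432 -0.1357113   0.261074  ] [ 9.68540464e-05  9.99089104e-01  4.26726034e-02 -3.19405166e-05] 17.0333 0.09215448253612332
Tbar 4487 [ 0.63502618 -0.19876828  0.19004089] [ 0.66316199 -0.11811606  0.20475503] [ 0.64881632 -0.15525166  0.20030729]
catch 1716 [ 0.56721006 -0.24209895  0.06800887] [ 0.61204271 -0.17914273  0.11269649]
Tbar 222 [ 0.6366748  -0.20050349  0.19027693] [ 0.66396243 -0.11650274  0.2076435 ] [ 0.65394654 -0.15424421  0.19951302]
catch 64 [ 0.58488944 -0.24673004  0.06802468] [ 0.61550756 -0.17827497  0.11349626]
```

View pics/s12c.png

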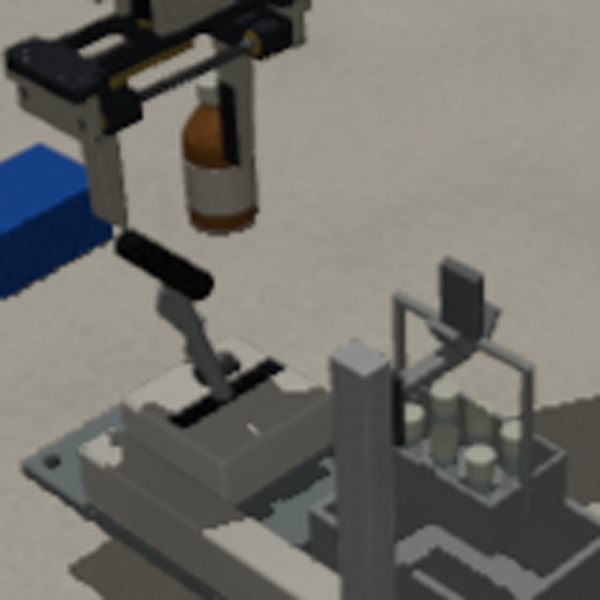

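View pics/w12.png

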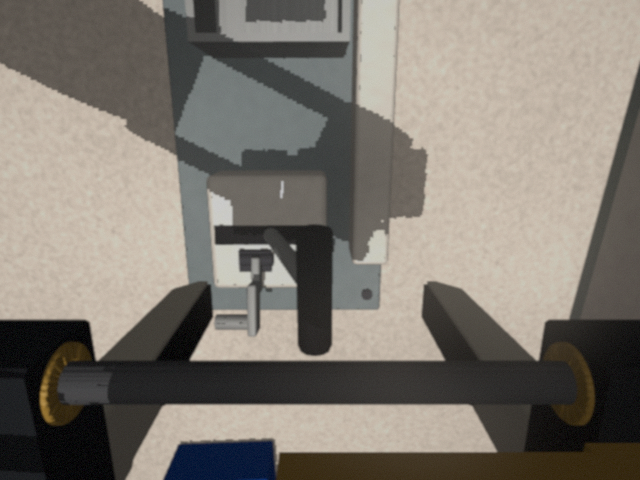

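The catch stays flipped: the stub reaches y of about -0.245, about 60 mm to the side of its hinge. The T-bar at wrist (315,290) lies between the open fingers. Descend and grip.

```bash
python3 -m creep '[0,0,-0.4,0,0,0,0, 0,0,-0.9,0,0,0,0, 0,0,-1.4,0,0,0,0, 0,0,-1.9,0,0,0,0, 0,0,-2.4,0,0,0,0, 0,0,-2.8,0,0,0,0, 0,0,-3.2,0,0,0,0, 0,0,-3.4,0,0,0,0, 0,0,-3.5,0,0,0,0, 0,0,-3.5,0,0,0,0]' && python3 -m creep '[0,0,0,0,0,0,0.3, 0,0,0,0,0,0,0.5, 0,0,0,0,0,0,0.7, 0,0,0,0,0,0,0.8, 0,0,0,0,0,0,0.9, 0,0,0,0,0,0,1, 0,0,0,0,0,0,1, 0,0,0,0,0,0,1, 0,0,0,0,0,0,1, 0,0,0,0,0,0,1]'; python3 - <<'E'
from h import *
save('scene','s13');save('wrist','w13'); im=load('s13')[0]; a=cv2.resize(im[130:290,200:360],(600,600),interpolation=cv2.INTER_CUBIC);cv2.imwrite('pics/s13c.png',a)
E
```

```text
time: 17.97
tool_pos: [0.6484, -0.1359, 0.1728]
tcp_rot: [-0.0, 0.999, 0.043, -0.0]
wrist_force: [-0.0, -0.4, 0.4]
finger_gap: 0.093
time: 18.8
tool_pos: [0.6485, -0.1359, 0.1734]
tcp_rot: [-0.0, 0.999, 0.043, -0.0]
wrist_force: [-0.1, 0.0, 0.7]
finger_gap: 0.0309
```

View pics/s13c.png

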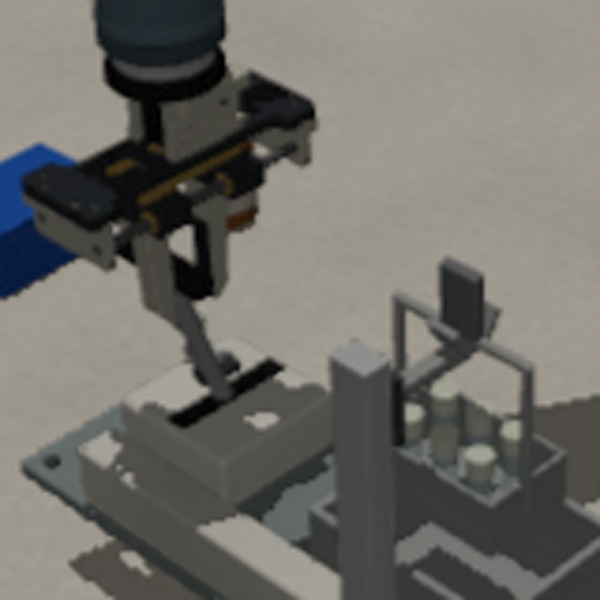

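View pics/w13.png

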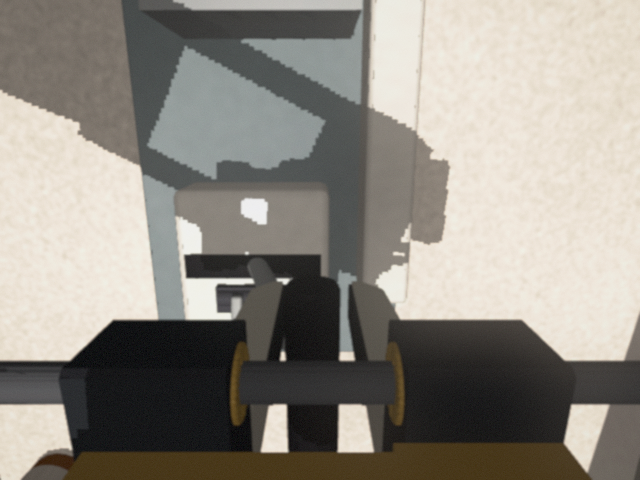

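```bash
python3 -m creep '[0,0,0,0,0,0,1, 0,0,0,0,0,0,1, 0,0,0,0,0,0,1, 0,0,0,0,0,0,1, -0.1,0,0.03,0,0,0,1, -0.2,-0.02,0.05,0,0,0,1, -0.29,-0.03,0.08,0,0,0,1, -0.4,-0.04,0.1,0,0,0,1, -0.5,-0.05,0.13,0,0,0,1, -0.58,-0.05,0.15,0,0,0,1]'; python3 - <<'E'
from h import *
save('scene','s14');o=get_obs();print(o['tool_pos'],o['wrist_force'],o['finger_gap'])
im=load('s14')[0]; a=cv2.resize(im[130:290,200:360],(600,600),interpolation=cv2.INTER_CUBIC);cv2.imwrite('pics/s14c.png',a)
E
```

```text
time: 19.73
tool_pos: [0.6343, -0.1371, 0.1773]
tcp_rot: [0.0, 0.999, 0.044, 0.001]
wrist_force: [5.0, -0.3, -5.2]
finger_gap: 0.0216
[ 0.63393051 -0.13715829  0.17743165] [ 3.81576089  0.33232954 -5.5148125 ] 0.02086340074910449
```

View pics/s14c.png

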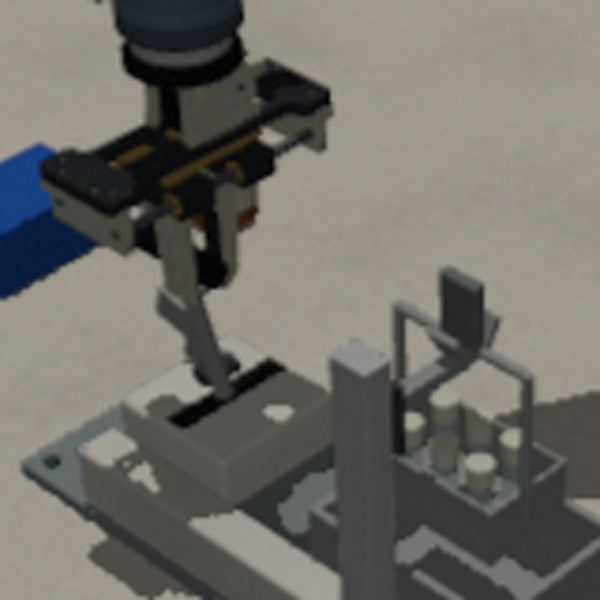

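The bar is gripped and the lever follows. Continuing along the arc.

```bash
python3 -m creep '[-0.3,-0.02,0.05,0,0,0,1, -0.6,-0.05,0.08,0,0,0,1, -0.9,-0.08,0.1,0,0,0,1, -1.2,-0.1,0.1,0,0,0,1, -1.5,-0.13,0.1,0,0,0,1, -1.8,-0.16,0.08,0,0,0,1, -2.1,-0.18,0.04,0,0,0,1, -2.35,-0.21,0,0,0,0,1, -2.55,-0.22,-0.05,0,0,0,1, -2.65,-0.23,-0.08,0,0,0,1]'; python3 - <<'E'
from h import *
save('scene','s15');o=get_obs();print(o['tool_pos'],o['wrist_force'],o['finger_gap'])
im=load('s15')[0]; a=cv2.resize(im[130:290,200:360],(600,600),interpolation=cv2.INTER_CUBIC);cv2.imwrite('pics/s15c.png',a)
E
```

```text
time: 20.62
tool_pos: [0.5699, -0.1429, 0.1783]
tcp_rot: [0.001, 0.999, 0.044, 0.004]
wrist_force: [5.7, 1.9, 3.6]
finger_gap: 0.0212
[ 0.56944807 -0.14291785  0.17812737] [3.48335959 1.98366864 6.32416799] 0.021065288652878343
```

View pics/s15c.png

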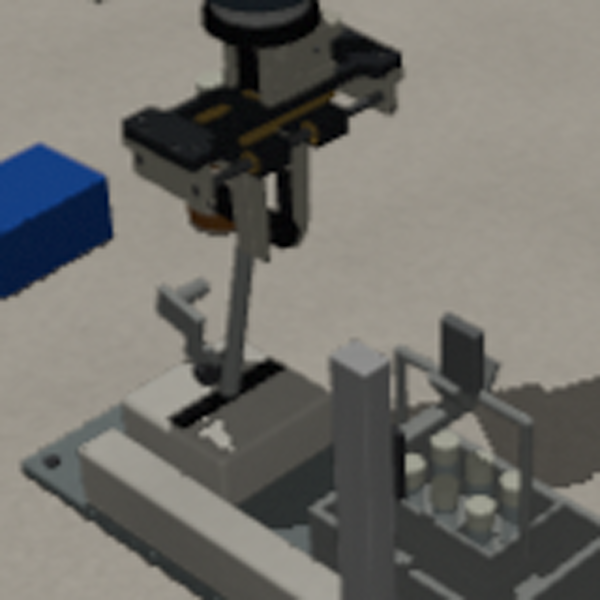

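Tracking well and the basket is lowering. Before finishing, I'll check the catch angle, since the stub is now visible at crop (190,292).

```bash
python3 - <<'E'
from h import *
u,v=np.meshgrid(np.arange(241,257),np.arange(203,214))
P=pts('s15',u.ravel(),v.ravel()); s=P[(P[:,2]>.07)&(P[:,0]<.588)]
print(s.round(3)[::4], s.mean(0))
R=np.array([[np.cos(.0873),np.sin(.0873)],[-np.sin(.0873),np.cos(.0873)]])
l=(s[:,:2]-[.5759,-.044])@R.T; print('local y',l[:,1].mean(),'rel hinge',l[:,1].mean()+.142, 'z rel',s[:,2].mean()-.066)
E
```

```text
[[ 0.576 -0.239  0.106]
 [ 0.581 -0.236  0.107]
 [ 0.57  -0.232  0.104]
 [ 0.58  -0.233  0.105]
 [ 0.569 -0.23   0.101]
 [ 0.582 -0.235  0.101]
 [ 0.571 -0.232  0.098]
 [ 0.581 -0.227  0.101]
 [ 0.578 -0.232  0.094]] [ 0.57763526 -0.23335577  0.10221163]
local y -0.1887859526361623 rel hinge -0.04678595263616231 z rel 0.0362116276309858
```

The catch is at about 1.3 rad. Pulling the rest of the way to the stop.

```bash
python3 -m creep '[-0.3,-0.03,-0.07,0,0,0,1, -0.57,-0.05,-0.17,0,0,0,1, -0.85,-0.08,-0.28,0,0,0,1, -1.12,-0.1,-0.41,0,0,0,1, -1.4,-0.12,-0.56,0,0,0,1, -1.65,-0.15,-0.71,0,0,0,1, -1.8,-0.16,-0.8,0,0,0,1, -1.9,-0.17,-0.86,0,0,0,1, -1.95,-0.17,-0.9,0,0,0,1, -1.98,-0.17,-0.9,0,0,0,1]';  python3 - <<'E'
from h import *
save('scene','s16');o=get_obs();print(o['tool_pos'],o['wrist_force'],o['finger_gap'])
im=load('s16')[0]; a=cv2.resize(im[130:290,200:360],(600,600),interpolation=cv2.INTER_CUBIC);cv2.imwrite('pics/s16c.png',a)
E
```

```text
time: 21.5
tool_pos: [0.5209, -0.1471, 0.1548]
tcp_rot: [0.001, 0.999, 0.043, 0.004]
wrist_force: [10.4, 3.2, -1.0]
finger_gap: 0.0211
[ 0.52087995 -0.14710181  0.1548096 ] [7.22018199 3.01763599 1.0380939 ] 0.02141890368993334
```

View pics/s16c.png

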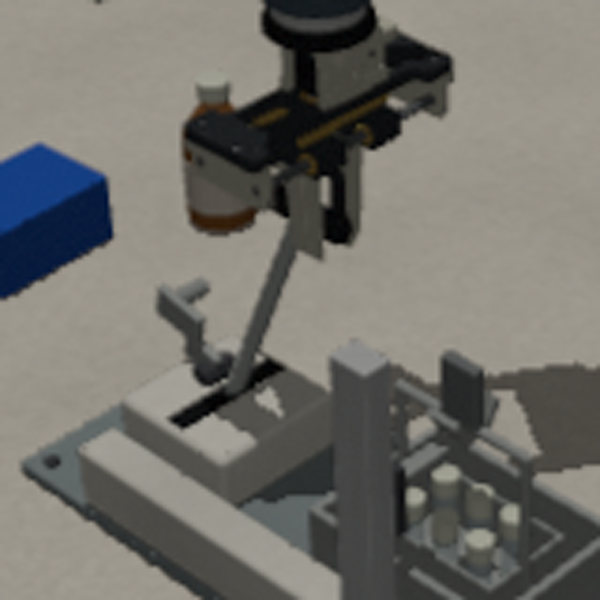

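The TCP is at the predicted stop pose. I'll add a small extra pull, settle, and check the basket depth.

```bash
python3 -m creep '[-0.04,0,-0.02,0,0,0,1, -0.08,0,-0.05,0,0,0,1, -0.1,-0.01,-0.05,0,0,0,1, -0.1,-0.01,-0.05,0,0,0,1, -0.1,-0.01,-0.05,0,0,0,1, -0.1,-0.01,-0.05,0,0,0,1, -0.1,-0.01,-0.05,0,0,0,1, -0.1,-0.01,-0.05,0,0,0,1, -0.1,-0.01,-0.05,0,0,0,1, -0.1,-0.01,-0.05,0,0,0,1]';  python3 - <<'E'
from h import *
save('scene','s17');o=get_obs();print(o['tool_pos'],o['wrist_force'],o['finger_gap'])
import time
save('scene','s18')
for fn in('s8','s16','s17','s18'):
    C=cloud(fn).reshape(-1,3); 
    g=(abs(C[:,0]-.597)<.03)&(abs(C[:,1]-.079)<.02)&(C[:,2]>(.256 if fn=='s8' else .19))
    s=C[g]; print(fn,len(s),s.min(0).round(4),s.max(0).round(4),s.mean(0).round(4))
    u=np.linalg.svd(s-s.mean(0))[2][2]; print('  tab normal',u.round(3))
im=load('s17')[0]; a=cv2.resize(im[130:290,200:360],(600,600),interpolation=cv2.INTER_CUBIC);cv2.imwrite('pics/s17c.png',a)
E
```

```text
time: 22.38
tool_pos: [0.5187, -0.1473, 0.1536]
tcp_rot: [0.001, 0.999, 0.043, 0.004]
wrist_force: [9.0, 3.2, 1.2]
finger_gap: 0.0214
[ 0.51868443 -0.14730215  0.15353921] [9.09543412 3.13386225 1.15267143] 0.02144677436363726
s8 1258 [0.5671 0.0591 0.2561] [0.627  0.099  0.6707] [0.6015 0.0819 0.4333]
  tab normal [ 0.126  0.992 -0.019]
s16 147 [0.5894 0.0618 0.1903] [0.604  0.0936 0.222 ] [0.5991 0.0792 0.207 ]
  tab normal [0.984 0.151 0.1  ]
s17 141 [0.5901 0.0607 0.19  ] [0.6047 0.0946 0.22  ] [0.5992 0.0795 0.2063]
  tab normal [0.984 0.155 0.092]
s18 143 [0.5913 0.0616 0.1904] [0.6059 0.0954 0.2209] [0.5992 0.0792 0.2061]
  tab normal [0.983 0.159 0.095]
```

View pics/s17c.png

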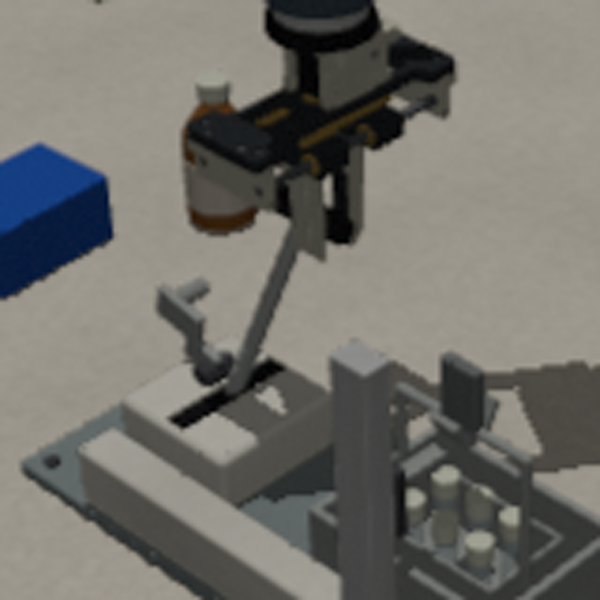

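The tab top dropped from 0.289 to 0.220 m, so the lift is down about 69 mm and still between frames. Grip gap is 21 mm at about 9 N. Handing in.

```bash
python3 -c "
from bench import *
print(close_job()); o=get_obs(); print(o['time'],o['tool_pos'],o['finger_gap'])"
```

```text
the job is handed in; nothing more can be done
None
the job is handed in; nothing more can be done
```

I did the whole task in order and handed it in at about 22.5 s of the 72 s allowed. I hung the grey steel basket on the hook by the middle of its bar and let go. Then I flipped the catch to the right, pulled the lever to its stop and kept hold of it. `close_job` gives no verdict, so the results below are my own measurements.

**Last checks:**
- **Lever:** the tool sat at the predicted stop pose, about 0.9 rad. The wrist force was about 9 N and the grip opening 21 mm on the T-bar. I pulled about 2 mm past the first stop reading to be sure.
- **Catch:** about 1.3 rad, measured from depth during the pull; it looked unchanged in the last picture.
- **Basket:** the tab top dropped from 0.289 to 0.220 m, so the lift is down about 69 mm. The basket was still between the last frames, untouched, and tilted about 0.1 rad at most.
- **Bystanders:** the arm did not go near the tip box or the beaker, and only passed above the bottle's height beside it. I did not measure any of their positions again at the end.

**What did not go cleanly:** when I opened the gripper at the hook, the fingertips rested on the hook lips with 5 to 6 N until I lifted away. The basket stayed seated.

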